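Set the end stop and press a batten into the jig

TASK

First turn the black knob of the jig until the stop's steel pointer stands at the index ridge. Then lay the pine batten lengthwise along the fence with its end against the stop, and hold it with one firm diagonal push, down on the board and into the fence together; finish while still holding it pressed, with the pointer still at the ridge. Leave the other things on the bench where they are.

Things in the scene. Friction and masses are not known exactly. Their poses are not given: they have to be found in the camera images.
- batten_mid (a point): Centre of the loose pine batten, the longest bar on the table: 40 x 155 x 40 mm (width x, length y, height z), about 0.12 kg; this point is half-way up. The fence is only 14 mm high, so the fingers can straddle the batten's 40 mm width above the fence if the fingertips stay at least 17 mm above its underside.
- batten: The same batten; origin at the centre of its underside, y along its length, z up. Both ends are alike.
- fence: Fixed dark wooden fence of the jig, 20 x 215 x 14 mm (x, y, z), on the board. Origin at the foot of the working face, at the middle of its length and at the board's top. The working face looks to the fence's -x; the batten lies on that side with its length along y, so its centre is at fence x = -20 mm when it touches. x points into the fence, z up.
- board: Fixed plywood base board of the jig, 160 x 310 x 10 mm, on the table; the batten is pressed down on it. Top 10 mm above the table. Axes parallel to the fence's; the board reaches 105 mm from the fence's working face to the -x side.
- set_knob: Black knob on the dark housing at the fence's -y end. Its grip bar is 42 x 14 x 28 mm (x, y, z); origin at the bar's centre, 64 mm above the table; z is the turning axis. Bar along the fence's x at the start; stays where left. Turns up to 3.0 rad clockwise seen from above, taking 0.13 N m, and so drives the stop toward the fence's +y (away from the knob), 15 mm per rad. A disc under the bar reaches 50 mm up.
- stop_face (a point): Centre of the working face of the aluminium end stop, 10.5 mm above the board; the face (38 mm across, 19 mm high) looks to +y; axes parallel to the fence's. This point lies 20 mm out from the fence's face. When the batten's end touches it the batten's centre is 77.5 mm from it along y. A push of more than about 8 N makes the stop slip, so touch it lightly.
- pointer_tip (a point): Tip of the steel pointer that the stop carries on an arm over the fence (top of the arm 30 mm above the table); it points down, behind the fence, and moves with the stop along y. Axes parallel to the fence's. Aligned when its y equals that of the index ridge.
- index_mark (a point): Near end of the thin upright steel ridge (2.5 mm wide, top 28 mm above the table) on the dark clip on the steel rail behind the fence; it stays fixed, 12 to 35 mm to the +y side of the pointer at the start. Axes parallel to the fence's.
- offcut_a: bystander: loose small hardwood offcut, 34 x 70 x 18 mm, origin under its centre
- masking_tape: bystander: loose roll of masking tape, 93 mm diameter, 19 mm high, origin under its centre
- block_plane: bystander: loose block plane, 44 x 155 x 55 mm, origin under its centre

How it is judged (in metres and radians):
On the way, in this order (a step that is already met when the one before it is completed fails the run):
1. with the fingers on the knob, the pointer stands within 4 mm of the index ridge (y of pointer_tip in the frame of index_mark between -0.004 and 0.004 m and contact force between the fingers and set_knob above 0.5 N), for 0.2 s.
2. the batten is pressed on board and fence with its end at the stop (contact force between batten and fence above 3 N and contact force between batten and board above 4 N and contact force between the fingers and batten above 3 N and angle between the y axis of batten and the y axis of fence, either way round below 0.05 rad and angle between batten's own z axis and vertical below 0.06 rad and x of batten_mid in the frame of fence between -0.025 and -0.015 m and y of batten_mid in the frame of stop_face between 0.074 and 0.0815 m and y of pointer_tip in the frame of index_mark between -0.004 and 0.004 m), for 0.3 s.
At the end, for the whole second after the job is handed in: Fingers still press the batten: over 3 N into the fence, over 4 N on the board, flat and along the fence (within 3 degrees), its end within 4 mm of the stop, the pointer within 4 mm of the index ridge (all of step 2); the arm keeps its last pose, push and grip.
It fails at once if the small hardwood offcut is moved more than 3 cm (distance of offcut_a from where it was at the start of the episode above 0.03 m).
It fails at once if the roll of tape is moved more than 3 cm (distance of masking_tape from where it was at the start of the episode above 0.03 m).
It fails at once if the block plane is moved more than 3 cm (distance of block_plane from where it was at the start of the episode above 0.03 m).
It also fails if it takes over 67 s, if anything falls off the work surface, if the arm or the gripper's body presses on something with over 40 N, if the wrist force passes 120 N, or if a joint passes its speed limit or range.

ROBOT

A 6-joint arm with a two-finger parallel gripper is mounted at the origin on a cart in front of the work surface, level with it; the furniture and walls round the work are solid. World frame = base frame: x ahead of the robot, y to its left, z up, the work surface at z = 0. Lengths are in mm, angles in rad, forces in N, time in s.
With the tool pointing down it reaches from about 350 to 875 mm from the base axis. Payload 15.5 kg.
Tool frame: the origin (TCP) lies at the very end of the fingers, on their centre line; the grasp point (between the pads) lies 19 mm behind it; z points along the fingers, y is the line along which they close (so a half turn about z gives the same grasp; the last joint's range is limited). The gripper opens to 85 mm and grips with 20 to 120 N. Pads are 22 mm wide; open, the fingers measure 114 mm over their backs; the gripper's body (76 mm by 85 mm) begins 54 mm behind the grasp point. The pads swing forward as they close: fully open they stand 13 mm farther back than shut.
Start: joints at [1.044, 0.494, 1.345, -0, 1.302, -0.096], TCP at [260.994, 567.898, 231.277] pointing down, gripper open.
Joint ranges: [-2.91, 2.91], [-0.82, 2.16], [0.22, 2.67], [-1.22, 4.37], [0.12, 2.79], [-3.08, 3.08]. Speed limits (rad/s): [1.89, 1.89, 2.57, 3.01, 3.01, 3.01].

INTERFACE

Orientations are given as a rotation vector (axis times angle).
In Python, from rig import arm gives the robot as it stands.
- The arm moves only by the tool drive_tool, never from a script. Its argument "deltas" is a list that holds one entry, the list of rows, each a list of 5 numbers: the finger opening in cm, from 0 to 8.54, then the shift along the tool's x, y, z in cm, then the turn about the tool's z in degrees. In form: [[[fingers, tx, ty, tz, turn], ...]]. A call has 1 to 5 rows; each row is the pose to reach, as a shift and turn from the pose commanded when the call began, along the tool's axes at that moment; what a row does not reach only later rows make up. A row lasts 1/12 s, in which the tool goes at most 41.7 mm and 7.16 degrees, less where a joint would pass 70% of its speed; a pose out of reach is approached as far as the arm can. A call with a gripper value outside its range is refused whole. The fingers move at their own pace and stop on an object; the grip force is fixed at half the most. Time passes only in rows, so rows that repeat a pose let the fingers close. It gives the time, the measured TCP pose, the force, the opening and the grip force at its end, in the units of the state.
- arm.sense(): the state, without advancing time (a new reading comes with each control period).
- arm.grab_frame(name): name is "scene" or "top" or "wrist"; returns a dict with "img" (384x512x3 uint8, red, green, blue), "mtx" (3x3 intrinsics, pixels), "rvec" (rotation vector, rad) and "tvec" (3), from world to camera coordinates, as OpenCV has them. Camera axes: x right, y down, z forward; pixel columns grow to the right and rows downward; lengths in mm; the calibration is good to about 2 mm. A picture is of the moment at which its call begins. There is no depth.
- arm.job_done(): hands the job in; it is judged then, once.
Trained networks look in a picture, given as the dict that the camera call returned (one of the last four; its "shot" number tells which), for a name from the list of things; names that differ only in an ending like _2 or _b are one class to them, and where a whole thing is asked for, a point or a joint stands for the part that bears it (a point fixed in the world has none). Each returns a list of dicts, best first, with "p" (0 to 1); they miss things now and then, are a little off and sometimes report something else, mostly with a low value. They report only what shows in the picture. A call takes as long as a camera call.
- arm.find_in(picture, query): "extent" ([centre column, centre row, width, height] in pixels, round what is visible of it).
- arm.cut_out(picture, query): "mask" (384x512 bool, what is visible of it) and "extent" ([centre column, centre row, width, height] in pixels, round what is visible of it).
- arm.mark_of(picture, query): "at" ([column, row] in pixels: a listed point, or the origin of a listed thing).
The state is a dict: "time_s": time; "joints": joint angles; "qvel": joint speeds; "tau": joint torques, N m; "position": TCP position; "tcp_rot": TCP orientation; "force": force on the tool from outside, world axes, zero at the start; "ft_torque": the same for the moment, N m; "width": opening from 0.0 (shut) to 1.0 (fully open); "gripper_force": force on a finger pad.
Only numpy, scipy, OpenCV 4.12 (cv2) and the standard library are available. Lean on these libraries where they do the work, as an engineer would, in place of code of your own. Each camera call takes 0.05 s, during which the arm holds its last target. There are 200 camera calls.

## Working session

There is one attempt and no reset: what is moved stays moved. The work goes in short steps, Python scripts to look and compute and a tool call to move; the robot and the scene stay as the last step left them, time stands still between calls to the robot, and variables do not carry over. Pictures are saved under pics/ and viewed, at most 10 in all, crops included, and the job is handed in when it is done.

Besides the shell and the picture viewer there is one more tool, called after "Emit:" as name(argument=value, ...), one argument or row to a line, values as JSON. drive_tool: Moves the arm, as the interface text tells. Its arguments: {"type":"object","properties":{"deltas":{"type":"array"}},"required":["deltas"]}

```bash
mkdir -p pics
cat > h.py <<'E'
import numpy as np, cv2
from rig import arm
def ray(f,px):
    R=cv2.Rodrigues(np.array(f["rvec"],float))[0]; t=np.array(f["tvec"],float).ravel()
    d=R.T@np.linalg.inv(np.array(f["mtx"]))@np.array([px[0],px[1],1.]); return -R.T@t,d
def at_z(f,px,z):
    c,d=ray(f,px); return c+d*(z-c[2])/d[2]
def proj(f,P):
    return cv2.projectPoints(np.array(P,float).reshape(-1,3),np.array(f["rvec"],float),np.array(f["tvec"],float),np.array(f["mtx"],float),None)[0].reshape(-1,2)
def tri(obs):
    A=np.zeros((3,3));b=np.zeros(3)
    for f,px in obs:
        c,d=ray(f,px);d=d/np.linalg.norm(d);M=np.eye(3)-np.outer(d,d);A+=M;b+=M@c
    return np.linalg.solve(A,b)
def save(f,n): cv2.imwrite("pics/"+n,cv2.cvtColor(f["img"],cv2.COLOR_RGB2BGR))
E
python3 - <<'E'
from h import *
Z=dict(batten_mid=30,batten=0,fence=10,board=10,set_knob=64,stop_face=20.5,pointer_tip=20,index_mark=28,offcut_a=0,masking_tape=0,block_plane=0)
np.set_printoptions(precision=1,suppress=True)
for n in("scene","top"):
    f=arm.grab_frame(n); save(f,n+"0.png")
    print(n,"cam",ray(f,(0,0))[0])
    for q,z in Z.items():
        r=arm.mark_of(f,q)
        for o in r[:2]: print(q,round(o["p"],2),np.array(o["at"]),at_z(f,o["at"],z))
    if n=="top":
        for q in("batten","set_knob","fence"):
            for o in arm.cut_out(f,q)[:1]:
                ys,xs=np.nonzero(o["mask"]); print(q,"rect",cv2.minAreaRect(np.c_[xs,ys].astype(np.float32)))
s=arm.sense(); print(s["position"],s["tcp_rot"],s["time_s"])
print(cv2.Rodrigues(np.array(s["tcp_rot"],float))[0])
E
```

```text
scene cam [ 114.2 -759.2 1027.6]
batten_mid 0.8 [199.2 156.9] [482.7 316.9  30. ]
batten_mid 0.45 [271.5 225.5] [551.4 -43.   30. ]
batten 0.9 [201.9 162.7] [490.5 318.7   0. ]
fence 0.83 [269.1 216.2] [571.    5.6  10. ]
board 0.62 [268.6 226. ] [551.8 -26.5  10. ]
set_knob 0.59 [299.7 246.8] [ 567.1 -164.3   64. ]
stop_face 0.67 [280.6 241.5] [550.1 -97.8  20.5]
stop_face 0.25 [291.8 167.5] [730.6 146.3  20.5]
pointer_tip 0.44 [297.6 233. ] [607.7 -93.   20. ]
index_mark 0.4 [299.2 232.3] [609.1 -98.2  28. ]
offcut_a 0.88 [235.7 310.7] [ 351.8 -222.5    0. ]
masking_tape 0.76 [292.9 172.3] [734.7 143.4   0. ]
top cam [ 387.5   51.9 1173.5]
batten_mid 0.77 [171.9 217.1] [484.5 315.6  30. ]
batten 0.91 [173.9 215.1] [493.2 316.2   0. ]
fence 0.82 [271.2 186.3] [575.    5.2  10. ]
board 0.62 [281.6 191.9] [556.  -27.2  10. ]
stop_face 0.68 [174.8 160.6] [665.1 309.5  20.5]
stop_face 0.53 [305.2 196.5] [537.8 -99.9  20.5]
pointer_tip 0.71 [306.7 174.4] [ 608.3 -108.1   20. ]
pointer_tip 0.44 [174.2 158.9] [670.8 311.6  20. ]
index_mark 0.48 [303. 175.] [605.1 -95.2  28. ]
offcut_a 0.54 [346.7 252.6] [ 360.1 -223.7    0. ]
masking_tape 0.7 [220.3 140.3] [733.6 165.8   0. ]
masking_tape 0.64 [305.4 179.3] [ 596.2 -105.9    0. ]
block_plane 0.82 [173.4 158.1] [678.4 318.7   0. ]
block_plane 0.43 [301.7 192.6] [553.4 -92.    0. ]
set_knob rect ((328.0, 182.5), (13.0, 12.0), 90.0)
fence rect ((272.98101806640625, 182.5510711669922), (66.09864807128906, 7.168153762817383), 1.9749339818954468)
[261.  567.9 231.3] [-0.7 -3.1 -0. ] 1.35
[[-0.9  0.4 -0. ]
 [ 0.4  0.9  0. ]
 [ 0.   0.  -1. ]]
```

View pics/top0.png

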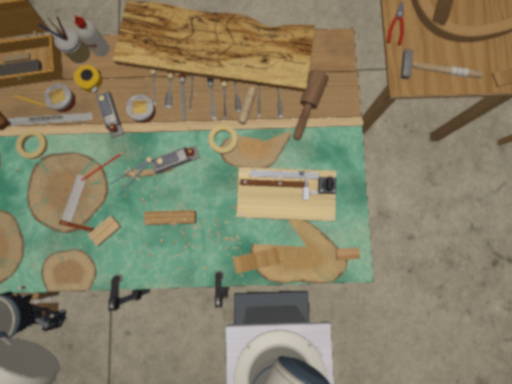

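View pics/scene0.png

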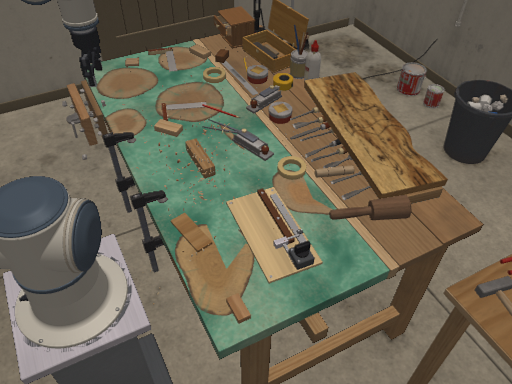

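```bash
cat >> h.py <<'E'
def pose():
    s=arm.sense(); return np.array(s["position"],float),cv2.Rodrigues(np.array(s["tcp_rot"],float))[0],s
def delta(T,yaw=None):
    """tool shift in cm and turn in deg to bring TCP to T (mm), tool y at world yaw deg (mod 180)"""
    p,R,s=pose(); d=R.T@(np.array(T,float)-p)/10
    y0=np.degrees(np.arctan2(R[1,1],R[0,1])); t=0 if yaw is None else -((yaw-y0+90)%180-90)
    print("t=%.2f pos %s yaw %.2f tilt %.2f j6 %.2f | delta"%(s["time_s"],p.round(1),y0,np.degrees(np.arccos(-R[2,2])),s["joints"][5]),d.round(2),"turn %.1f"%t, "F",np.round(s["force"],1),"w %.3f"%s["width"])
E
python3 - <<'E'
from h import *
delta([530,-110,260],92)
E
```

```text
t=1.35 pos [261.  567.9 231.3] yaw 65.32 tilt 0.00 j6 -0.10 | delta [-52.75 -50.36  -2.87] turn -26.7 F [ 0.9  0.5 -0.7] w 1.000
```

Emit:
drive_tool(
  deltas=[
    [[8.5,-2.9,-2.76,-0.2,0],[8.5,-5.8,-5.5,-0.3,0],[8.5,-8.7,-8.3,-0.5,0],[8.5,-11.6,-11.0,-0.6,0],[8.5,-14.5,-13.8,-0.8,0]],
  ],
)

```text
time_s: 1.77
position: [335.3, 380.3, 239.3]
tcp_rot: [0.671, 3.069, 0.0]
force: [1.4, 0.6, 0.2]
width: 0.997
gripper_force: 0.0
```

Emit:
drive_tool(
  deltas=[
    [[8.5,-2.9,-2.76,-0.2,0],[8.5,-5.8,-5.5,-0.3,0],[8.5,-8.7,-8.3,-0.5,0],[8.5,-11.6,-11.0,-0.6,0],[8.5,-14.5,-13.8,-0.8,0]],
  ],
)

```text
time_s: 2.18
position: [409.6, 194.3, 247.5]
tcp_rot: [0.671, 3.069, 0.0]
force: [1.2, 0.4, -0.2]
width: 0.995
gripper_force: 0.0
```

Emit:
drive_tool(
  deltas=[
    [[8.5,-2.9,-2.76,-0.2,0],[8.5,-5.8,-5.5,-0.3,0],[8.5,-8.7,-8.3,-0.5,0],[8.5,-11.6,-11.0,-0.6,0],[8.5,-14.5,-13.8,-0.8,0]],
  ],
)

```text
time_s: 2.6
position: [483.7, 8.0, 255.5]
tcp_rot: [0.672, 3.068, 0.0]
force: [0.7, 1.4, 0.2]
width: 0.992
gripper_force: 0.0
```

Emit:
drive_tool(
  deltas=[
    [[8.5,-2.4,-2.3,-0.2,-6],[8.5,-4.8,-4.6,-0.3,-12],[8.5,-7.2,-6.9,-0.4,-18],[8.5,-9.3,-9.0,-0.5,-24],[8.5,-9.3,-9.0,-0.5,-27]],
  ],
)

```text
time_s: 3.02
position: [532.2, -115.2, 260.4]
tcp_rot: [-0.069, 3.139, -0.003]
force: [-0.1, 0.8, -0.9]
width: 0.995
gripper_force: 0.0
```

Run:
```python
from h import *
np.set_printoptions(precision=1,suppress=True)
delta([530,-110,260],92)
f=arm.grab_frame("wrist"); cv2.imwrite("pics/w1.png",cv2.resize(f["img"],(768,576))[:,:,::-1])
print(ray(f,(256,192)))
for q,z in dict(fence=10,board=10,set_knob=64,stop_face=20.5,pointer_tip=20,index_mark=28).items():
    for o in arm.mark_of(f,q)[:2]: print(q,round(o["p"],2),np.array(o["at"]),at_z(f,o["at"],z))
for q in("set_knob","fence","board"):
    for o in arm.cut_out(f,q)[:1]:
        ys,xs=np.nonzero(o["mask"]); print(q,o["p"],"rect",cv2.minAreaRect(np.c_[xs,ys].astype(np.float32)))
```

```text
t=3.02 pos [ 532.2 -115.2  260.4] yaw 92.51 tilt 0.14 j6 -1.94 | delta [0.2 0.5 0. ] turn 0.5 F [-0.1  0.8 -0.9] w 0.995
(array([ 462. , -118.4,  402.7]), array([ 0.3, -0. , -1. ]))
fence 0.63 [340.4 196.9] [579.2   3.3  10. ]
fence 0.32 [216.5 195.3] [ 584.5 -177.    10. ]
board 0.73 [323.4 173.6] [545.7 -25.1  10. ]
set_knob 0.56 [339.1 194.2] [559.6 -15.5  64. ]
stop_face 0.96 [275.4 174.6] [547.7 -93.9  20.5]
pointer_tip 0.82 [265.2 213.2] [ 605.4 -105.3   20. ]
index_mark 0.46 [274.3 213.2] [601.9 -92.7  28. ]
set_knob 0.6 rect ((220.23443603515625, 197.1212921142578), (35.73013687133789, 27.656497955322266), 76.75948333740234)
fence 0.87 rect ((340.0434875488281, 202.08522033691406), (150.5378875732422, 16.538393020629883), 5.984951972961426)
board 0.97 rect ((313.9849548339844, 173.10528564453125), (226.5951690673828, 111.6087417602539), 6.100059986114502)
```

View pics/w1.png

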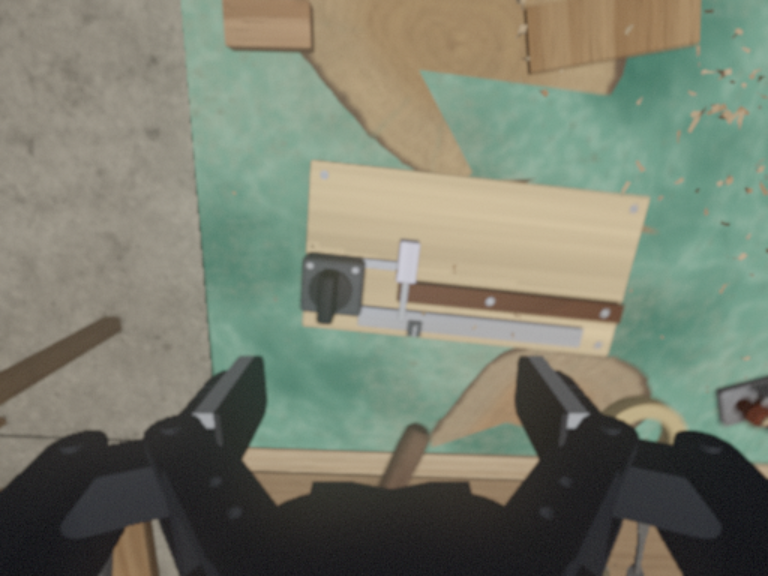

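Run:
```python
from h import *
np.set_printoptions(precision=1,suppress=True)
f=arm.grab_frame("wrist")
def P(u,v,z): return at_z(f,(u/1.5,v/1.5),z)
def ang(a,b): return np.degrees(np.arctan2(*(b-a)[[1,0]]))
print("fence",ang(P(410,283,24),P(623,303,24)),P(410,283,24),P(623,303,24))
print("board",ang(P(312,160,10),P(648,198,10)),ang(P(303,326,10),P(609,356,10)),[P(*c,10) for c in((312,160),(648,198),(303,326),(609,356))])
print("knob bar",P(328,272,78),P(325,320,78), "mask c",at_z(f,(220.2,197),64))
g=cv2.resize(f["img"][140:240,180:320],None,fx=5,fy=5,interpolation=cv2.INTER_CUBIC)
cv2.imwrite("pics/w2.png",g[:,:,::-1])
```

```text
fence 86.70604036270144 [564.8 -90.3  24. ] [576.4 111.2  24. ]
board 86.05679088767293 86.24132655527742 [array([ 458.8, -182.5,   10. ]), array([479.9, 122.9,  10. ]), array([ 617.1, -193.2,   10. ]), array([637.4, 116.1,  10. ])]
knob bar [ 543.5 -158.8   78. ] [ 584.  -161.3   78. ] mask c [ 567.3 -158.9   64. ]
```

View pics/w2.png

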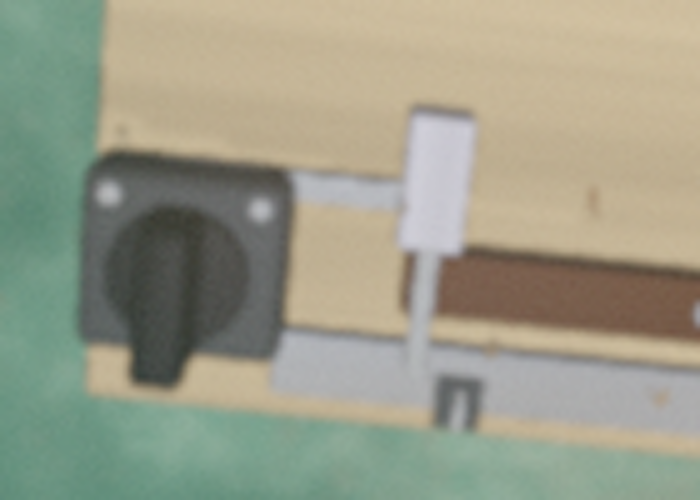

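Run:
```python
from h import *
np.set_printoptions(precision=1,suppress=True)
f=arm.grab_frame("wrist")
def P(u,v,z): return at_z(f,(u/5+180,v/5+140),z)
th=np.radians(86.3); ex=np.array([np.sin(th),-np.cos(th),0]); ey=np.array([np.cos(th),np.sin(th),0])
e=P(157,383,78); d=P(178,277,50); print("bar end",e,"centre from end",e-21*ex,"disc",d)
q=P(418,375,28);q2=P(420,372,20); m=P(458,390,28);m2=P(456,430,28)
print("ptr",q,q2,"ridge",m,m2, "dy",ey@(m-q),ey@(m2-q))
c=e-21*ex; c=np.array([(c[0]+d[0])/2,(c[1]+d[1])/2,58])
for dx in(-21,21):
  for dy in(-7,7):
    for z in (50,78): print((proj(f,c*[1,1,0]+[0,0,z]+dx*ex+dy*ey)[0]-[180,140])*5,end=" ")
delta(c+[0,0,70],86.3)
print(c)
```

```text
bar end [ 588.6 -167.9   78. ] centre from end [ 567.6 -166.5   78. ] disc [ 569.8 -166.9   50. ]
ptr [ 603.  -102.4   28. ] [ 605.  -101.6   20. ] ridge [607.  -90.9  28. ] [619.3 -90.8  28. ] dy 11.792183947686425 12.635975545583348
[156.4 192.4] [136.9 219.9] [210.8 197.9] [195.7 225.8] [147.4 345.9] [127.9 384.4] [200.2 351.1] [184.8 389.9] t=3.62 pos [ 530.2 -110.2  260.4] yaw 92.33 tilt 0.00 j6 -1.93 | delta [-3.6 -5.8 13.2] turn 6.0 F [-0.2 -0.7 -0.3] w 0.998
[ 568.7 -166.7   58. ]
```

Emit:
drive_tool(
  deltas=[
    [[4.5,-1.2,-1.9,3.3,3],[4.5,-2.4,-3.9,6.6,6],[4.5,-3.6,-5.8,9.9,6],[4.5,-3.6,-5.8,13.2,6],[4.5,-3.6,-5.8,13.2,6]],
  ],
)

```text
time_s: 4.03
position: [566.0, -166.6, 122.6]
tcp_rot: [-0.103, -3.132, -0.005]
force: [-1.2, 0.9, -0.4]
width: 0.533
gripper_force: 0.0
```

Run:
```python
from h import *
delta([568.7,-166.7,54],86.3)
```

```text
t=4.03 pos [ 566.  -166.6  122.6] yaw 86.25 tilt 0.48 j6 -1.89 | delta [-0.33 -0.01  6.86] turn -0.1 F [-1.2  0.9 -0.4] w 0.533
```

Emit:
drive_tool(
  deltas=[
    [[4.0,0,0,3.0,0],[4.0,0,0,6.0,0],[4.0,0,0,7.3,0],[0,0,0,7.3,0],[0,0,0,7.3,0]],
  ],
)

```text
time_s: 4.45
position: [568.8, -166.7, 56.5]
tcp_rot: [0.1, 3.14, 0.0]
force: [0.2, 0.9, 0.7]
width: 0.193
gripper_force: 0.0
```

Emit:
drive_tool(
  deltas=[
    [[0,0,0,0,0],[0,0,0,0,0],[0,0,0,0,0]],
  ],
)

```text
time_s: 4.7
position: [568.9, -167.7, 57.0]
tcp_rot: [0.101, 3.139, -0.002]
force: [-2.0, -7.5, -12.3]
width: 0.144
gripper_force: 60.6
```

Run:
```python
from h import *
delta([568.7,-166.7,54],86.3)
```

```text
t=4.70 pos [ 568.9 -167.7   57. ] yaw 86.33 tilt 0.10 j6 -1.89 | delta [0.02 0.1  0.3 ] turn 0.0 F [ -2.   -7.5 -12.3] w 0.144
```

Emit:
drive_tool(
  deltas=[
    [[0,0,-0.1,0,7],[0,0,-0.1,0,14],[0,0,-0.1,0,21],[0,0,-0.1,0,28],[0,0,-0.1,0,35]],
  ],
)

```text
time_s: 5.12
position: [569.1, -167.3, 57.0]
tcp_rot: [1.049, 2.96, 0.001]
force: [2.5, 7.3, -11.0]
width: 0.147
gripper_force: 60.8
```

```bash
cat >> h.py <<'E'
def gap(name="wrist",save_as=None):
    for n in ("wrist","top","scene"):
        f=arm.grab_frame(n)
        for q,z in dict(pointer_tip=20,index_mark=28,stop_face=20.5).items():
            for o in arm.mark_of(f,q)[:1]: print(n,q,round(o["p"],2),np.round(o["at"],1),at_z(f,o["at"],z).round(1))
        if n=="wrist" and save_as: cv2.imwrite("pics/"+save_as,cv2.resize(f["img"],(768,576))[:,:,::-1])
E
python3 - <<'E'
from h import *
delta([568.7,-167.2,54],86.3)
gap(save_as="w3.png")
E
```

```text
t=5.12 pos [ 569.1 -167.3   57. ] yaw 50.98 tilt 0.09 j6 -1.28 | delta [ 0.04 -0.02  0.3 ] turn -35.3 F [  2.5   7.3 -11. ] w 0.147
wrist pointer_tip 0.66 [378.1 187.9] [602.3 -94.1  20. ]
wrist index_mark 0.63 [391.4 190.1] [604.9 -89.6  28. ]
wrist stop_face 0.78 [346.8 109.1] [547.7 -82.   20.5]
top index_mark 0.56 [304.6 176.8] [ 599.3 -100.    28. ]
scene pointer_tip 0.6 [201.4 163. ] [481.2 297.1  20. ]
scene stop_face 0.49 [279.5 238. ] [553.5 -85.8  20.5]
```

View pics/w3.png

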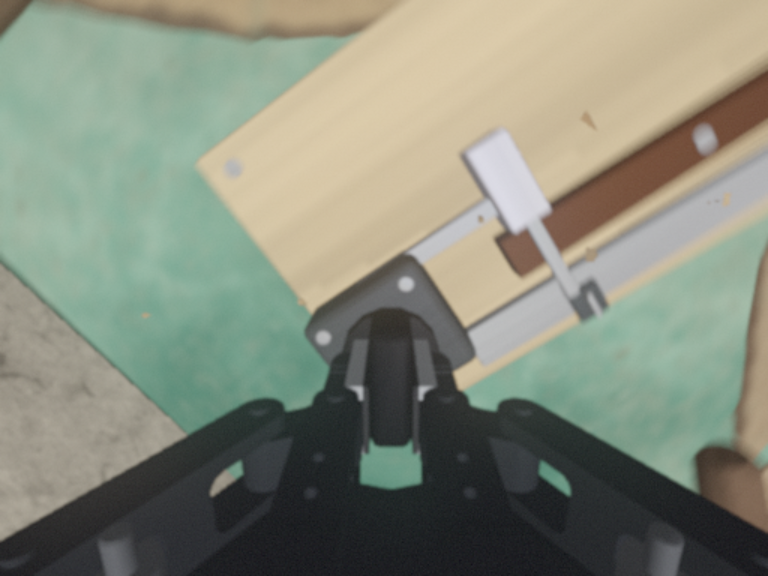

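Run:
```python
from h import *
f=arm.grab_frame("wrist")
th=np.radians(86.3); ey=np.array([np.cos(th),np.sin(th),0])
P=lambda u,v,z: at_z(f,(u/1.5,v/1.5),z)@ey
print("arm",P(536,225,30),P(578,288,30),P(580,293,20),"ridge",P(591,290,28),P(601,308,28))
cv2.imwrite("pics/w4.png",cv2.resize(f["img"][160:230,350:430],None,fx=8,fy=8,interpolation=cv2.INTER_CUBIC)[:,:,::-1])
```

```text
arm -55.71266010731776 -54.38208759658784 -52.61827367079984 ridge -49.87278163664183 -50.116016197841276
```

View pics/w4.png

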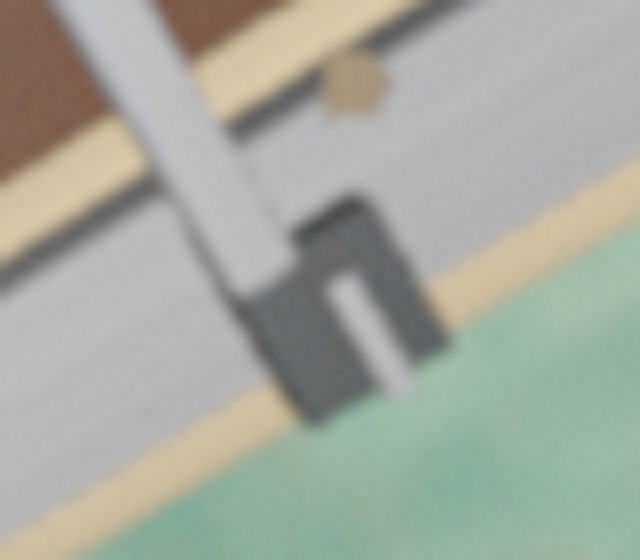

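Run:
```python
from h import *
f=arm.grab_frame("wrist")
th=np.radians(86.3); ey=np.array([np.cos(th),np.sin(th),0])
P=lambda u,v,z: at_z(f,(u/8+350,v/8+160),z)@ey
print("arm",P(100,10,30),P(265,285,30),"ridge",P(345,285,28),P(402,390,28))
```

```text
arm -56.526286779002604 -56.640700185632305 ridge -51.03685494076668 -51.40769891217751
```

Emit:
drive_tool(
  deltas=[
    [[0,0,0,0,7],[0,0,0,0,14],[0,0,0,0,20],[0,0,0,0,20],[0,0,0,0,20]],
  ],
)

```text
time_s: 6.23
position: [569.4, -167.0, 57.0]
tcp_rot: [1.54, 2.737, 0.003]
force: [4.4, 8.8, -13.8]
width: 0.147
gripper_force: 60.7
```

Run:
```python
from h import *
delta([568.7,-167.2,120],86.3)
f=arm.grab_frame("wrist")
q=arm.mark_of(f,"index_mark")[0]["at"]; print(q)
x=int(q[0])-50; y=int(q[1])-40; print(x,y)
cv2.imwrite("pics/w5.png",cv2.resize(f["img"][y:y+75,x:x+100],None,fx=8,fy=8,interpolation=cv2.INTER_CUBIC)[:,:,::-1])
```

```text
t=6.23 pos [ 569.4 -167.    57. ] yaw 31.27 tilt 0.12 j6 -0.93 | delta [ 0.02 -0.06 -6.3 ] turn -55.0 F [  4.4   8.8 -13.8] w 0.147
[376.6, 148.1]
326 108
```

View pics/w5.png

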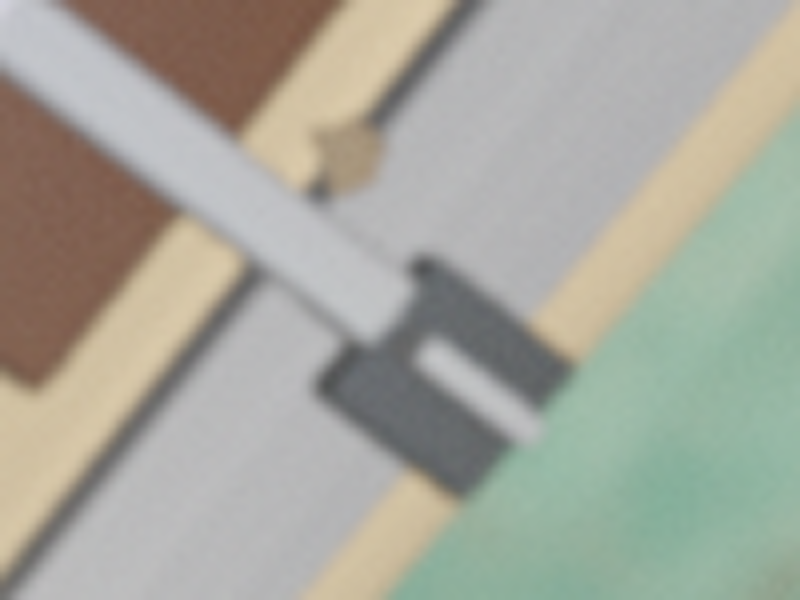

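Emit:
drive_tool(
  deltas=[
    [[0,0,0,0,0],[0,0,0,0,0],[4.5,0,0,0,0],[4.5,0,0,0,0],[4.5,0,0,0,0]],
  ],
)

```text
time_s: 6.75
position: [569.4, -168.3, 57.0]
tcp_rot: [1.538, 2.737, 0.0]
force: [-0.1, -0.7, 0.1]
width: 0.526
gripper_force: 0.0
```

Emit:
drive_tool(
  deltas=[
    [[7,0,0,-1.5,0],[7,0,0,-5,0],[7,0,0,-9,7],[7,0,0,-13,14],[7,0,0,-17,21]],
  ],
)

```text
time_s: 7.17
position: [568.2, -168.0, 228.2]
tcp_rot: [2.019, 2.405, 0.0]
force: [1.0, -1.1, 0.2]
width: 0.821
gripper_force: 0.0
```

Run:
```python
from h import *
gap()
delta([520,290,240],-3.7)
```

```text
wrist pointer_tip 0.89 [299.  109.4] [602.  -90.5  20. ]
wrist index_mark 0.63 [304.8 111.6] [608.1 -92.   28. ]
wrist stop_face 0.74 [254.   90.4] [545.5 -78.7  20.5]
top pointer_tip 0.71 [297.8 176.2] [603.3 -79.6  20. ]
top index_mark 0.58 [301.9 177.3] [597.9 -91.4  28. ]
top stop_face 0.6 [296.7 195.4] [542.1 -73.4  20.5]
scene pointer_tip 0.48 [296.4 228.3] [613.5 -76.8  20. ]
scene index_mark 0.51 [297.9 227.4] [615.  -81.3  28. ]
scene stop_face 0.46 [279.5 233.7] [561.  -72.5  20.5]
t=7.77 pos [ 568.3 -168.   224.6] yaw 10.33 tilt 0.07 j6 -0.57 | delta [45.92  3.46 -1.51] turn 14.0 F [ 0.4  0.3 -0.6] w 0.820
```

Emit:
drive_tool(
  deltas=[
    [[8.4,3.5,0.2,-0.1,3],[8.4,7,0.5,-0.2,6],[8.4,11,0.8,-0.4,9],[8.4,15,1.1,-0.5,12],[8.4,19,1.4,-0.6,14]],
  ],
)

```text
time_s: 8.18
position: [547.7, 23.0, 231.1]
tcp_rot: [-2.295, -2.145, 0.0]
force: [1.5, 0.8, 0.7]
width: 0.989
gripper_force: 0.0
```

Run:
```python
from h import *
delta([500,290,230],-3.7)
```

```text
t=8.18 pos [547.7  23.  231.1] yaw -3.88 tilt 0.02 j6 0.00 | delta [26.32 -6.57  0.11] turn -0.2 F [1.5 0.8 0.7] w 0.989
```

Emit:
drive_tool(
  deltas=[
    [[8.4,4,-1,0,0],[8.4,8,-2,0,0],[8.4,12,-3,0,0],[8.4,16,-4,0,0],[8.4,20,-5,0,0]],
  ],
)

```text
time_s: 8.6
position: [510.4, 226.1, 231.1]
tcp_rot: [-2.291, -2.149, 0.0]
force: [0.7, 0.7, 0.2]
width: 0.983
gripper_force: 0.0
```

Emit:
drive_tool(
  deltas=[
    [[8.4,3,-0.8,0,0],[8.4,6.2,-1.6,0,0],[8.4,6.2,-1.6,0,0]],
  ],
)

```text
time_s: 8.85
position: [497.9, 291.9, 230.9]
tcp_rot: [-2.287, -2.152, -0.001]
force: [-0.9, -0.4, -0.3]
width: 0.982
gripper_force: 0.0
```

Run:
```python
from h import *
np.set_printoptions(precision=1,suppress=True)
delta([500,290,230],-3.7)
f=arm.grab_frame("wrist"); cv2.imwrite("pics/w6.png",cv2.resize(f["img"],(768,576))[:,:,::-1])
for q,z in dict(batten=0,batten_mid=20).items():
    for o in arm.mark_of(f,q)[:1]: print(q,o["p"],np.array(o["at"]),at_z(f,o["at"],z))
o=arm.cut_out(f,"batten")[0]; m=o["mask"]
c=max(cv2.findContours(m.astype(np.uint8),0,2)[0],key=cv2.contourArea)
print(o["p"],cv2.approxPolyDP(c,4,True)[:,0])
```

```text
t=8.85 pos [497.9 291.9 230.9] yaw -3.47 tilt 0.08 j6 0.49 | delta [-0.2  0.2  0.1] turn 0.2 F [-0.9 -0.4 -0.3] w 0.982
batten 0.81 [246.  143.4] [481.1 321.2   0. ]
batten_mid 0.73 [245.2 140.2] [481.6 327.4  20. ]
0.78 [[257  75]
 [225  79]
 [240 208]
 [268 205]]
```

View pics/w6.png

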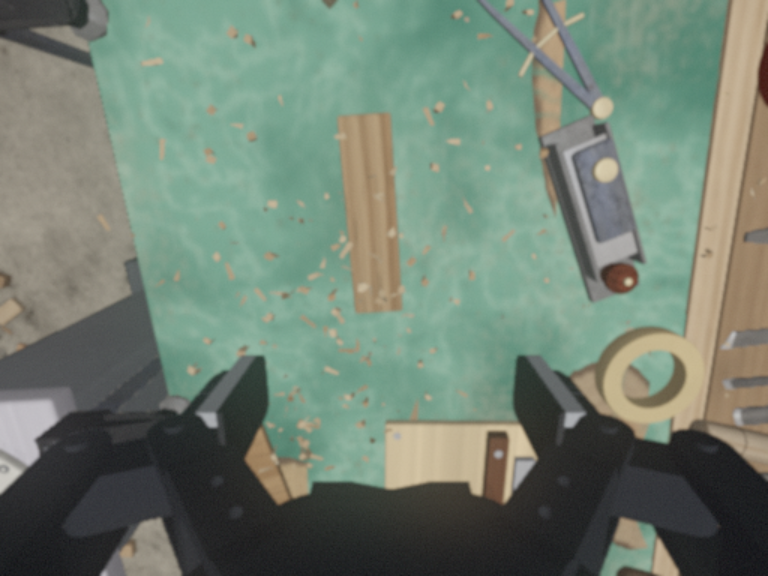

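Run:
```python
from h import *
np.set_printoptions(precision=1,suppress=True)
f=arm.grab_frame("wrist")
c=np.array([at_z(f,(u/1.5,v/1.5),40) for u,v in((339,116),(391,113),(402,311),(356,312))]); print(c)
print("lens",[np.linalg.norm(c[i]-c[i-1]) for i in range(4)],"c",c.mean(0))
ax=(c[0]+c[1]-c[2]-c[3])/2; print("axis",np.degrees(np.arctan2(ax[1],ax[0])))
r=cv2.minAreaRect(c[:,:2].astype(np.float32)); print(r)
```

```text
[[468.6 393.1  40. ]
 [506.9 392.7  40. ]
 [506.1 238.9  40. ]
 [467.8 240.5  40. ]]
lens [np.float64(152.62700484126037), np.float64(38.23968208952804), np.float64(153.79697117759036), np.float64(38.34833273799624)] c [487.3 316.3  40. ]
axis 89.69158463587047
((487.35205078125, 316.01763916015625), (154.02716064453125, 38.32274627685547), 89.6759262084961)
```

Run:
```python
from h import *
delta([487.3,316.2,19.5],-0.3)
```

```text
t=9.10 pos [499.5 286.1 231.1] yaw -3.73 tilt 0.03 j6 0.48 | delta [ 2.93 -1.4  21.16] turn -3.4 F [-1.1 -0.8 -0.1] w 0.982
```

Emit:
drive_tool(
  deltas=[
    [[8.4,1,-0.5,3,-1.5],[8.4,2.9,-1.4,6,-3.4],[8.4,2.9,-1.4,9.5,-3.4],[8.4,2.9,-1.4,13,-3.4],[8.4,2.9,-1.4,15,-3.4]],
  ],
)

```text
time_s: 9.52
position: [486.1, 315.3, 78.2]
tcp_rot: [-2.228, -2.214, 0.005]
force: [-0.6, -1.1, 0.2]
width: 0.988
gripper_force: 0.0
```

Emit:
drive_tool(
  deltas=[
    [[8.4,0,0,0,0],[8.4,0,0,0,0]],
  ],
)

```text
time_s: 9.68
position: [487.2, 315.9, 81.0]
tcp_rot: [-2.228, -2.214, 0.003]
force: [0.1, 0.3, 0.7]
width: 0.979
gripper_force: 0.0
```

Run:
```python
from h import *
delta([487.3,316.2,19.5],-0.3)
```

```text
t=9.68 pos [487.2 315.9  81. ] yaw -0.36 tilt 0.11 j6 0.48 | delta [0.04 0.02 6.15] turn -0.1 F [0.1 0.3 0.7] w 0.979
```

Emit:
drive_tool(
  deltas=[
    [[8.4,0,0,3,0],[8.4,0,0,5,0],[8.4,0,0,6.1,0],[2,0,0,6.1,0],[2,0,0,6.1,0]],
  ],
)

```text
time_s: 10.1
position: [487.9, 317.0, 21.5]
tcp_rot: [2.227, 2.215, 0.002]
force: [-0.4, 0.3, -0.0]
width: 0.729
gripper_force: 0.0
```

Emit:
drive_tool(
  deltas=[
    [[2,0,0,0,0],[2,0,0,0,0],[2,0,0,0,0],[2,0,0,0,0]],
  ],
)

```text
time_s: 10.43
position: [488.0, 317.3, 22.1]
tcp_rot: [2.226, 2.216, 0.004]
force: [-2.2, -2.0, 12.1]
width: 0.451
gripper_force: 60.5
```

Run:
```python
from h import *
delta([487.3,316.2,19.5],-0.3)
```

```text
t=10.43 pos [488.  317.3  22.1] yaw -0.27 tilt 0.14 j6 0.48 | delta [-0.11 -0.07  0.26] turn 0.0 F [-2.2 -2.  12.1] w 0.451
```

Emit:
drive_tool(
  deltas=[
    [[2,0,0,-1.5,0],[2,0,0,-4,0],[2,0,0,-6,0],[2,0,0,-7,0],[2,0,0,-7,0]],
  ],
)

```text
time_s: 10.85
position: [488.4, 317.6, 93.0]
tcp_rot: [2.226, 2.215, 0.007]
force: [1.4, 0.1, -1.0]
width: 0.45
gripper_force: 61.5
```

Run:
```python
from h import *
delta([545,15,92],-3.8)
```

```text
t=10.85 pos [488.4 317.6  93. ] yaw -0.28 tilt 0.26 j6 0.48 | delta [-30.24   5.8    0.06] turn 3.5 F [ 1.4  0.1 -1. ] w 0.450
```

Emit:
drive_tool(
  deltas=[
    [[2,-2,0.4,0,0],[2,-5,1,0,0],[2,-8.5,1.6,0,0],[2,-12,2.3,0,0],[2,-15,2.9,0,0]],
  ],
)

```text
time_s: 11.27
position: [515.0, 164.8, 89.4]
tcp_rot: [-2.226, -2.216, 0.002]
force: [1.4, 0.3, -1.2]
width: 0.456
gripper_force: 61.5
```

Emit:
drive_tool(
  deltas=[
    [[2,-3.5,0.7,0,1],[2,-7,1.4,0,2],[2,-10.5,2.1,0,3],[2,-13,2.5,0,3.5],[2,-15,2.9,0,3.5]],
  ],
)

```text
time_s: 11.68
position: [543.4, 14.4, 89.4]
tcp_rot: [-2.295, -2.144, 0.001]
force: [-0.0, 0.6, -1.9]
width: 0.452
gripper_force: 61.6
```

Emit:
drive_tool(
  deltas=[
    [[2,0,0,0,0],[2,0,0,0,0]],
  ],
)

```text
time_s: 11.85
position: [543.4, 15.8, 89.5]
tcp_rot: [-2.295, -2.144, 0.001]
force: [0.3, 0.4, -1.2]
width: 0.455
gripper_force: 61.6
```

Run:
```python
from h import *
delta([545,10,35],-3.8)
f=arm.grab_frame("wrist"); cv2.imwrite("pics/w7.png",cv2.resize(f["img"],(768,576))[:,:,::-1])
np.set_printoptions(precision=1,suppress=True)
for n in("wrist","top","scene"):
    if n!="wrist": f=arm.grab_frame(n)
    for q,z in dict(stop_face=20.5,fence=10,pointer_tip=20,index_mark=28).items():
        for o in arm.mark_of(f,q)[:1]: print(n,q,o["p"],np.array(o["at"]),at_z(f,o["at"],z))
```

```text
t=11.85 pos [543.4  15.8  89.5] yaw -3.90 tilt 0.05 j6 -0.01 | delta [-0.57  0.21  5.45] turn -0.1 F [ 0.3  0.4 -1.2] w 0.455
wrist fence 0.93 [298.6 215.3] [574.6  -1.4  10. ]
top stop_face 0.46 [222.1 139.7] [729.4 158.   20.5]
scene stop_face 0.77 [276.5 235.4] [550.6 -73.9  20.5]
scene fence 0.64 [268.7 226.8] [550.6 -29.2  10. ]
scene pointer_tip 0.66 [293.7 230.7] [602.2 -80.9  20. ]
scene index_mark 0.48 [294.8 231.4] [599.8 -89.8  28. ]
```

View pics/w7.png

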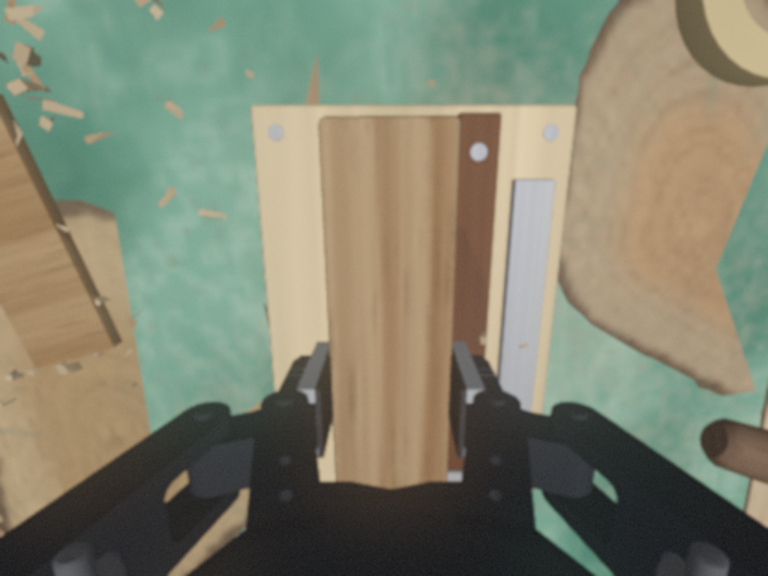

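Emit:
drive_tool(
  deltas=[
    [[2,-0.2,0.1,2.5,0],[2,-0.4,0.2,4.2,0],[2,-0.6,0.2,5.4,0],[2,-0.6,0.2,5.4,0],[2,-0.6,0.2,5.4,0]],
  ],
)

```text
time_s: 13.02
position: [544.9, 10.5, 36.1]
tcp_rot: [-2.293, -2.146, 0.001]
force: [0.6, -0.5, -1.0]
width: 0.452
gripper_force: 61.5
```

Run:
```python
from h import *
delta([545,0,33],-3.8)
f=arm.grab_frame("wrist")
np.set_printoptions(precision=1,suppress=True)
for n in("batten","fence"):
    o=arm.cut_out(f,n)[0]
    c=max(cv2.findContours(o["mask"].astype(np.uint8),0,2)[0],key=cv2.contourArea)
    for p in cv2.approxPolyDP(c,4,True)[:,0]: print(n,p,*[at_z(f,p,z)[:2] for z in (10,24,52)])
```

```text
t=13.02 pos [544.9  10.5  36.1] yaw -3.80 tilt 0.07 j6 -0.02 | delta [-1.05  0.08  0.31] turn 0.0 F [ 0.6 -0.5 -1. ] w 0.452
batten [302  77] [574.1  96.2] [572.1  94.9] [568.1  92.2]
batten [218  78] [527.4  98.8] [529.3  97.3] [533.   94.1]
batten [213  83] [524.4  96.4] [526.5  95.1] [530.7  92.3]
batten [226 320] [515.7 -62.1] [518.5 -50.3] [524.2 -26.7]
batten [262 325] [541.1 -68.1] [541.8 -55.8] [543.3 -31.2]
batten [298 318] [567.1 -63.8] [565.6 -51.8] [562.8 -27.9]
batten [306 104] [576.   81.7] [573.9  81.6] [569.5  81.3]
fence [354  51] [602.7 107.5] [598.3 105.2] [589.5 100.6]
fence [323  52] [585.9 108.1] [582.9 105.8] [576.9 101.1]
fence [315  60] [581.5 104.4] [578.8 102.4] [573.6  98.3]
fence [307 224] [575.    7.9] [572.9  13.9] [568.7  25.9]
fence [335 254] [593.1 -14.7] [589.5  -6.8] [582.3   8.9]
fence [341 245] [597.   -8.4] [593.1  -1.1] [585.2  13.6]
fence [358  61] [605.  102.3] [600.4 100.5] [591.2  96.8]
```

Emit:
drive_tool(
  deltas=[
    [[2,-0.3,0,0.2,0],[2,-0.6,0,0.2,0],[2,-0.6,0,0.2,0],[2,-0.6,0,0.2,0]],
  ],
)

```text
time_s: 13.5
position: [544.9, 4.3, 34.5]
tcp_rot: [2.294, 2.146, 0.0]
force: [0.3, -1.1, -1.7]
width: 0.451
gripper_force: 61.5
```

Emit:
drive_tool(
  deltas=[
    [[2,-0.07,0,0,0],[2,-0.14,0,0,0],[2,-0.2,0,0,0],[2,-0.2,0,0,0]],
  ],
)

```text
time_s: 13.83
position: [544.7, 2.5, 34.3]
tcp_rot: [2.294, 2.147, -0.0]
force: [0.1, -0.4, -1.3]
width: 0.452
gripper_force: 61.5
```

Emit:
drive_tool(
  deltas=[
    [[2,-0.05,0,0,0],[2,-0.1,0,0,0],[2,-0.1,0,0,0]],
  ],
)

```text
time_s: 14.08
position: [544.7, 1.5, 34.3]
tcp_rot: [2.294, 2.147, -0.0]
force: [-0.7, 0.3, -2.0]
width: 0.45
gripper_force: 61.5
```

Emit:
drive_tool(
  deltas=[
    [[2,-0.05,0,0,0],[2,-0.1,0,0,0],[2,-0.1,0,0,0]],
  ],
)

```text
time_s: 14.33
position: [544.6, 0.5, 34.3]
tcp_rot: [-2.294, -2.147, 0.0]
force: [-0.1, -0.2, -1.9]
width: 0.452
gripper_force: 61.5
```

Emit:
drive_tool(
  deltas=[
    [[2,-0.05,0,0,0],[2,-0.1,0,0,0],[2,-0.1,0,0,0]],
  ],
)

```text
time_s: 14.58
position: [544.5, -0.5, 34.3]
tcp_rot: [2.294, 2.147, 0.0]
force: [-0.9, -0.1, -1.6]
width: 0.45
gripper_force: 61.5
```

Emit:
drive_tool(
  deltas=[
    [[2,-0.05,0,0,0],[2,-0.1,0,0,0],[2,-0.1,0,0,0]],
  ],
)

```text
time_s: 14.83
position: [544.5, -1.5, 34.3]
tcp_rot: [2.294, 2.147, 0.0]
force: [-0.1, 0.6, -2.5]
width: 0.451
gripper_force: 61.5
```

Position tracks exactly, no contact yet; continue in small steps.

Emit:
drive_tool(
  deltas=[
    [[2,-0.05,0,0,0],[2,-0.08,0,0,0],[2,-0.08,0,0,0]],
  ],
)

```text
time_s: 15.08
position: [544.4, -2.3, 34.3]
tcp_rot: [-2.294, -2.147, 0.0]
force: [-0.5, -0.4, -1.2]
width: 0.45
gripper_force: 61.5
```

Emit:
drive_tool(
  deltas=[
    [[2,-0.04,0,0,0],[2,-0.08,0,0,0],[2,-0.08,0,0,0]],
  ],
)

```text
time_s: 15.33
position: [544.4, -3.1, 34.3]
tcp_rot: [2.294, 2.147, -0.0]
force: [0.3, -0.0, -1.8]
width: 0.456
gripper_force: 61.5
```

Emit:
drive_tool(
  deltas=[
    [[2,-0.04,0,0,0],[2,-0.08,0,0,0],[2,-0.08,0,0,0]],
  ],
)

```text
time_s: 15.58
position: [544.3, -3.9, 34.3]
tcp_rot: [2.294, 2.147, -0.0]
force: [-0.0, -0.6, -1.8]
width: 0.451
gripper_force: 61.5
```

Emit:
drive_tool(
  deltas=[
    [[2,-0.04,0,0,0],[2,-0.08,0,0,0],[2,-0.08,0,0,0]],
  ],
)

```text
time_s: 15.83
position: [544.2, -4.7, 34.3]
tcp_rot: [2.294, 2.147, -0.0]
force: [0.3, 0.5, -1.3]
width: 0.451
gripper_force: 61.5
```

Run:
```python
from h import *
np.set_printoptions(precision=1,suppress=True)
delta([545,0,33],-3.8)
for n in("wrist","scene"):
    f=arm.grab_frame(n)
    for q in("batten","stop_face"):
        for o in arm.cut_out(f,q)[:1]:
            c=max(cv2.findContours(o["mask"].astype(np.uint8),0,2)[0],key=cv2.contourArea)
            print(n,q,o["p"],[(p,at_z(f,p,53)[:2]) for p in cv2.approxPolyDP(c,3,True)[:,0]])
x,y=276,235
cv2.imwrite("pics/s8.png",cv2.resize(f["img"][195:270,220:320],None,fx=8,fy=8,interpolation=cv2.INTER_CUBIC)[:,:,::-1])
```

```text
t=15.83 pos [544.2  -4.7  34.3] yaw -3.79 tilt 0.00 j6 -0.05 | delta [0.5 0.  0.1] turn 0.0 F [ 0.3  0.5 -1.3] w 0.451
wrist batten 0.91 [(array([302,  77], dtype=int32), array([566.9,  76.7])), (array([215,  78], dtype=int32), array([531.4,  78.7])), (array([212,  82], dtype=int32), array([530. ,  77.3])), (array([226, 320], dtype=int32), array([524.1, -39.5])), (array([257, 325], dtype=int32), array([540.1, -43.7])), (array([298, 320], dtype=int32), array([561.7, -42. ])), (array([306,  80], dtype=int32), array([568.5,  75.5]))]
wrist stop_face 0.26 [(array([216,  78], dtype=int32), array([531.8,  78.7])), (array([212,  83], dtype=int32), array([530. ,  76.9])), (array([224, 319], dtype=int32), array([523.1, -38.8])), (array([255, 325], dtype=int32), array([539. , -43.6])), (array([297, 320], dtype=int32), array([561.2, -42. ])), (array([306,  80], dtype=int32), array([568.5,  75.5]))]
scene batten 0.78 [(array([263, 202], dtype=int32), array([562.1,  28.9])), (array([256, 221], dtype=int32), array([510.9, -25.7])), (array([268, 240], dtype=int32), array([508.5, -99.4])), (array([279, 233], dtype=int32), array([546.6, -91.9])), (array([280, 227], dtype=int32), array([559.5, -74.7]))]
scene stop_face 0.69 [(array([296, 231], dtype=int32), array([ 591.3, -106.8])), (array([275, 234], dtype=int32), array([535.2, -90. ])), (array([271, 241], dtype=int32), array([ 514., -106.])), (array([280, 243], dtype=int32), array([ 532.1, -122.8])), (array([287, 251], dtype=int32), array([ 535.4, -154.1])), (array([285, 238], dtype=int32), array([ 552.4, -114.2]))]
```

Emit:
drive_tool(
  deltas=[
    [[2,-0.04,0,0,0],[2,-0.08,0,0,0],[2,-0.08,0,0,0]],
  ],
)

```text
time_s: 16.38
position: [544.2, -5.0, 34.4]
tcp_rot: [-2.294, -2.146, -0.001]
force: [0.7, 6.1, -0.7]
width: 0.457
gripper_force: 61.8
```

Emit:
drive_tool(
  deltas=[
    [[2,-0.04,0,0,0],[2,-0.08,0,0,0],[2,-0.08,0,0,0]],
  ],
)

```text
time_s: 16.63
position: [544.2, -5.7, 34.4]
tcp_rot: [-2.293, -2.146, -0.001]
force: [0.4, 7.1, -0.3]
width: 0.453
gripper_force: 61.8
```

Emit:
drive_tool(
  deltas=[
    [[2,0.13,0,0,0],[2,0.13,0.2,0,0],[2,0.13,0.5,0,0],[2,0.13,0.7,0,0],[2,0.13,0.7,0,0]],
  ],
)

```text
time_s: 17.05
position: [552.0, -5.6, 34.3]
tcp_rot: [2.293, 2.146, 0.001]
force: [0.3, 0.6, -1.7]
width: 0.454
gripper_force: 61.6
```

Emit:
drive_tool(
  deltas=[
    [[2,0,0.06,0,0],[2,0,0.12,0,0],[2,0,0.12,0,0]],
  ],
)

```text
time_s: 17.3
position: [552.4, -5.5, 34.2]
tcp_rot: [-2.294, -2.147, 0.0]
force: [-0.0, -1.3, -0.8]
width: 0.454
gripper_force: 61.6
```

Emit:
drive_tool(
  deltas=[
    [[2,0,0.06,0,0],[2,0,0.12,0,0],[2,0,0.12,0,0]],
  ],
)

```text
time_s: 17.55
position: [552.9, -5.5, 34.1]
tcp_rot: [-2.293, -2.146, 0.002]
force: [-4.5, 1.1, -0.3]
width: 0.456
gripper_force: 61.7
```

Emit:
drive_tool(
  deltas=[
    [[2,0,0,0.1,0],[2,0,0,0.2,0],[2,0,0,0.2,0]],
  ],
)

```text
time_s: 17.8
position: [552.9, -5.5, 32.2]
tcp_rot: [-2.293, -2.146, 0.001]
force: [-5.1, -1.0, 1.1]
width: 0.451
gripper_force: 61.7
```

Emit:
drive_tool(
  deltas=[
    [[2,0,0,0.1,0],[2,0,0,0.2,0],[2,0,0,0.2,0]],
  ],
)

```text
time_s: 18.05
position: [552.9, -5.5, 32.0]
tcp_rot: [-2.294, -2.147, 0.0]
force: [-16.5, -0.3, 43.4]
width: 0.448
gripper_force: 66.8
```

Emit:
drive_tool(
  deltas=[
    [[2,0,0.04,-0.1,0],[2,0,0.04,-0.1,0],[2,0,0.04,-0.1,0]],
  ],
)

```text
time_s: 18.3
position: [552.9, -5.5, 32.1]
tcp_rot: [-2.293, -2.146, 0.002]
force: [-13.2, -0.0, 23.9]
width: 0.451
gripper_force: 64.6
```

Run:
```python
from h import *
delta([553,-5.5,32],-3.8)
gap(); delta([553,-5.5,32],-3.8)
f=arm.grab_frame("top"); g=arm.grab_frame("scene")
a=cv2.resize(f["img"][165:215,255:345],None,fx=8,fy=6,interpolation=cv2.INTER_CUBIC)[:288]
b=cv2.resize(g["img"][200:272,230:320],None,fx=8,fy=4,interpolation=cv2.INTER_CUBIC)
b=cv2.resize(g["img"][215:255,250:330],(720,300),interpolation=cv2.INTER_CUBIC)
cv2.imwrite("pics/f9.png",np.vstack([a,b])[:,:,::-1])
```

```text
t=18.30 pos [552.9  -5.5  32.1] yaw -3.80 tilt 0.08 j6 -0.05 | delta [0.   0.01 0.01] turn 0.0 F [-13.2  -0.   23.9] w 0.451
wrist index_mark 0.74 [257. 228.] [551.7   0.8  28. ]
scene pointer_tip 0.76 [293.7 231.6] [600.6 -83.7  20. ]
scene index_mark 0.66 [293.  229.5] [598.8 -81.6  28. ]
scene stop_face 0.44 [281.  239.9] [553.9 -93.5  20.5]
t=18.90 pos [552.9  -5.5  32.1] yaw -3.79 tilt 0.08 j6 -0.05 | delta [0.   0.01 0.01] turn 0.0 F [-13.8  -0.5  22.6] w 0.452
```

View pics/f9.png

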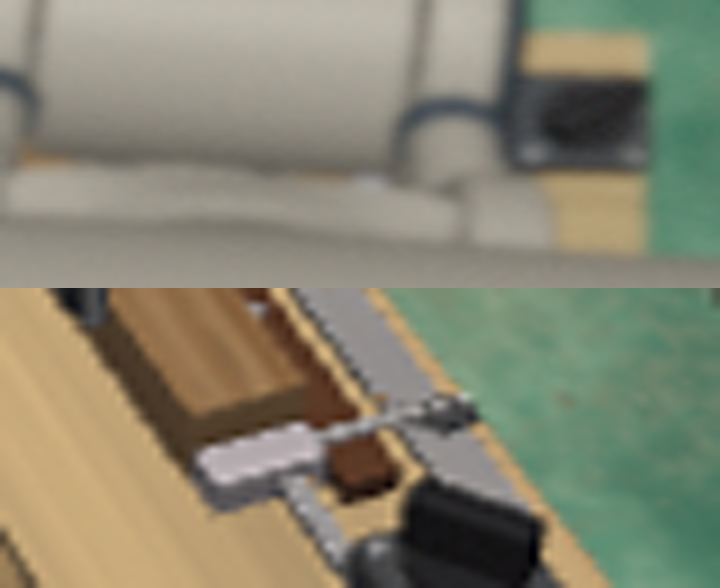

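Emit:
drive_tool(
  deltas=[
    [[2,0,0.1,-0.03,0],[2,0,0.1,-0.03,0],[2,0,0.1,-0.03,0],[2,0,0.1,-0.03,0]],
  ],
)

```text
time_s: 19.33
position: [553.0, -5.5, 32.1]
tcp_rot: [-2.292, -2.145, 0.004]
force: [-15.7, -0.0, 24.0]
width: 0.451
gripper_force: 64.6
```

Emit:
drive_tool(
  deltas=[
    [[2,0,0,0,0],[2,0,0,0,0],[2,0,0,0,0],[2,0,0,0,0]],
  ],
)

```text
time_s: 19.67
position: [553.0, -5.5, 32.1]
tcp_rot: [-2.292, -2.145, 0.004]
force: [-16.5, -0.6, 23.8]
width: 0.452
gripper_force: 64.6
```

Run:
```python
from h import *
delta([553,-5.5,32],-3.8)
```

```text
t=19.67 pos [553.   -5.5  32.1] yaw -3.79 tilt 0.19 j6 -0.05 | delta [0.   0.   0.01] turn 0.0 F [-16.5  -0.6  23.8] w 0.452
```

Emit:
drive_tool(
  deltas=[
    [[2,0,0.1,-0.06,0],[2,0,0.2,-0.06,0],[2,0,0.2,-0.06,0],[2,0,0.2,-0.06,0],[2,0,0.2,-0.06,0]],
  ],
)

```text
time_s: 20.08
position: [553.2, -5.5, 32.2]
tcp_rot: [-2.29, -2.143, 0.007]
force: [-21.9, -0.4, 22.1]
width: 0.452
gripper_force: 64.3
```

Run:
```python
from h import *
gap()
delta([553,-5.5,32],-3.8)
```

```text
wrist pointer_tip 0.17 [292.  217.7] [572.5   2.5  20. ]
wrist index_mark 0.66 [348.9 346.4] [604.9 -84.6  28. ]
scene pointer_tip 0.72 [263.1 215.2] [552.9   9.4  20. ]
scene index_mark 0.5 [296.5 231.8] [603.3 -93.2  28. ]
scene stop_face 0.65 [276.9 236.4] [549.8 -77.5  20.5]
t=20.68 pos [553.2  -5.5  32.2] yaw -3.81 tilt 0.38 j6 -0.05 | delta [-0.   -0.02  0.02] turn -0.0 F [-21.9  -1.3  21.1] w 0.449
```

```bash
python3 -c "
from rig import arm
print(arm.job_done())"
```

```text
the job is handed in; nothing more can be done
None
```

I turned the knob until the pointer lined up with the index ridge, then laid the batten along the fence with its end at the stop. I handed the job in with the arm still holding the batten diagonally, at about 22 N into the fence and 21 N down on the board. The stop may have slipped by up to 0.7 mm when the batten touched it, inside the 4 mm tolerance, and the hand-in returned no verdict.

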